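# Reverse the ratchet and draw up the cake display's end panel

### The job

The end panel of this cake display still stands off its deck, and the ratchet wrench left on its cam-lock is set to loosen. Flip the wrench's red reversing lever right over to its other side, swing the handle all the way back anticlockwise to the far pillar to feel that it now free-wheels and the lock stays still, then work the handle clockwise and back until the cam has drawn the panel up and stands firm against a pull of about 8 N on the middle of the grip. Stop there without forcing the lock either way, let go, and leave the cake, macarons, screwdriver and price tag where they are.

Things in the scene. Friction and masses are not known exactly. Their poses are not given: they have to be found in the camera images.
- plinth: (All sizes in mm.) The fixed white deck of the display, 300 (x) x 318 (y) x 40 high, lying on the counter; origin at the centre of its underside, z up. Four steel pillars of 18 diameter stand on it at x = +-124, y = -40 and +135, tops 112 above the counter. The cam-lock, the wrench and the end panel belong to it and move with it.
- cam_axis (a point): Point on the vertical axis of the cam-lock and of the wrench, at the height of the wrench's handle: x = 0, y = 115, z = 88 in the plinth's frame; axes as the plinth's. The cam disc (52 diameter, red mark) lies in the deck below it, under the wrench's 50 mm head, whose top is 104 above the counter.
- cam (a joint): Brass cam disc in the deck, rad, grows clockwise seen from above. 0 is fully loose, on a hard stop; starts at 0 to 0.025. About 0.25 Nm of friction; stays where it is left. It goes firm on a hard stop at 1.80, where the panel is home.
- drive_bit (a joint): Twist of the drive bit between the wrench and the cam disc, rad, grows clockwise: a spring of 5 Nm per rad, 0 without load, about 0.05 while the cam turns. Once the cam is firm, further pull goes into this twist: 5 N at the grip's middle gives 0.1, 8 N gives 0.19; past 0.35 (about 13 N) the lock is stripped, as it is past -0.30 against the loose stop. Springs back when let go.
- end_panel (a joint): How far the end panel has been drawn towards the deck, m: 0 at first, 0.008 home on its gasket when the cam is firm. It follows the cam evenly; pushing the panel itself does not move it.
- panel_face (a point): Top edge of the end panel, middle of its inner face, 120 above the counter. The panel is an upright white board with a gold top edge, 300 (x) x 22 (y) x 120 high, beyond the deck's +y edge.
- ratchet (a joint): Wrench's swing about the cam axis, rad: 0 with the handle along the plinth's -y, grows anticlockwise from above; -0.45 to -0.22 at first; stays put; pillars stop it at -0.56 and +0.56. Free-wheel takes about 0.2 Nm, turning the cam 0.45; teeth 0.35 apart: a pull may run 0.4 before it bites. Lever as found: drives the cam anticlockwise. Lever flipped: free anticlockwise, drives it clockwise.
- wrench_grip (a point): Holding place at the middle of the wrench's black grip, 140 from the cam axis, 88 above the counter; its -y axis points outwards along the handle. The grip is a level bar 26 wide, 24 high, from 93 to 215 from the axis; between it and the steel head runs a round neck of 15 diameter. The wrench stays on the lock: it only swings.
- rev_lever (a joint): Red reversing lever on the wrench's head, rad, grows clockwise from above: 0 to 0.02 as found (tab to the anticlockwise side of the handle), 0.16 in line with the handle, 0.32 at its other stop (tab to the clockwise side). Turns about an upright pin 30 from the cam axis along the handle; 2 to 5 N at the tab moves it while the wrench is unloaded, then stays; must end within 0.05 of its new stop.
- lever_tab (a point): Middle of the lever's upright thumb tab, 34 from the lever's pin; its whole stroke is 11. The tab is 12 wide (across the lever), 11 long, from 105 to 123 above the counter, and stands clear over the wrench's neck, whose top is 96 above the counter.
- macaron_tray: Bystander: open white tray of macarons, 150 x 110 x 35; origin under its centre.
- display_cake: Bystander: small cream cake with berries on a gold card of 150 x 150, 77 high; origin under its centre.
- screwdriver: Bystander: orange screwdriver lying along its x, 200 long, 26 thick; origin under its middle.
- price_tag: Bystander: blank price card in a clear foot, 30 x 55, 37 high, standing on the deck; origin under its centre.

How it is judged:
On the way, in this order (a step that is already met when the one before it is completed fails the run):
1. the reversing lever is flipped over, before the lock is turned (value of joint rev_lever above 0.27 rad and value of joint cam below 0.4 rad), for 0.1 s.
2. the handle is swung back to the anticlockwise pillar, free-wheeling, with the lock still loose (value of joint ratchet above 0.38 rad and value of joint cam below 0.5 rad and value of joint rev_lever above 0.27 rad), for 0.05 s.
3. the cam is home and pulled up firm (drive bit twisted by 0.1 or more) (value of joint cam above 1.77 rad and value of joint drive_bit above 0.1 rad and value of joint rev_lever above 0.27 rad), for 0.05 s.
At the end, for the whole second after the job is handed in: The cam stands firm at 1.77 rad or more, the end panel is drawn in by at least 7.2 of its 8 mm, the reversing lever is still over on its new side (0.27 rad or more), cam and wrench are at rest and let go; the wrench may stand anywhere in its swing (value of joint cam above 1.77 rad and value of joint end_panel above 0.0072 m and value of joint rev_lever above 0.27 rad and velocity of joint cam between -0.1 and 0.1 rad/s and velocity of joint ratchet between -0.15 and 0.15 rad/s); the robot touches nothing.
It fails at once if the lock is forced past firm and stripped (value of joint drive_bit above 0.35 rad).
It fails at once if the lock is forced backwards against its loose stop (value of joint drive_bit below -0.3 rad).
It fails at once if the cake, macaron tray, screwdriver or price tag is disturbed (moved by more than 20 mm) (distance of any of macaron_tray, display_cake, screwdriver, price_tag from where it was at the start of the episode above 0.02 m).
It also fails if it takes over 70 s, if anything falls off the work surface, if the arm or the gripper's body presses on something with over 40 N, if the wrist force passes 120 N, or if a joint passes its speed limit or range.

### The arm

A 6-joint arm with a two-finger parallel gripper is mounted at the origin on the work surface. World frame = base frame: x ahead of the robot, y to its left, z up, the work surface at z = 0. Lengths are in m, angles in rad, forces in N, time in s.
With the tool pointing down it reaches from about 0.35 to 0.975 m from the base axis. Payload 7.1 kg.
Tool frame: the origin (TCP) lies at the very end of the fingers, on their centre line; the grasp point (between the pads) lies 19 mm behind it (bot.grasp_offset is the distance from the TCP to the grasp point, in m); z points along the fingers, y is the line along which they close (so a half turn about z gives the same grasp; the last joint's range is limited). The gripper opens to 88 mm and grips with 3 to 60 N. Pads are 20 mm wide; open, the fingers measure 115 mm over their backs; the gripper's body (75 mm by 178 mm) begins 61 mm behind the grasp point.
Start: joints at [-1.267, 0.423, 1.63, -0, 1.089, -0.019], TCP at [0.198, -0.593, 0.223] pointing down, gripper open.
Joint ranges: [-3, 3], [-0.9, 2.11], [0.09, 2.58], [-1.31, 4.45], [0.11, 2.69], [-2.54, 2.54]. Speed limits (rad/s): [2.39, 2.39, 3.01, 3.14, 3.14, 3.14].

### API

Orientations are given as [roll, pitch, yaw] about the fixed x, y, z axes, in that order (R = Rz(yaw) Ry(pitch) Rx(roll)).
In Python, from rig import bot gives the robot as it stands.
- The arm moves only by the shell command python3 -m inch 'ROWS' [OPENING] [FORCE]. ROWS is JSON, a list of rows, each a list of 2 entries, a list of its own where there are three numbers: the shift along the tool's x, y, z in mm, then the turn, a rotation vector about the tool's x, y, z in degrees. A call has 1 to 10 rows; each row shifts and turns the commanded pose from where the row before left it, along the tool's axes as they then stand; what a row does not reach is not made up. A row lasts 1/10 s, in which the tool goes at most 50 mm and 8.59 degrees, less where a joint would pass 70% of its speed; a pose out of reach is approached as far as the arm can. A call with a gripper value outside its range is refused whole. OPENING is the gripper command: -1 is fully open, 1 is shut, values between are in proportion, set as the call begins (- or left out, the last holds). The fingers move at their own pace and stop on an object; FORCE is the grip in N (left out, the last holds). Time passes only in rows, so rows that do not move let the fingers close. It gives the time, the measured TCP pose, the force, the opening and the grip force at its end, in the units of the state.
- bot.state(): the state, without advancing time (a new reading comes with each control period).
- bot.get_image(name): name is "scene" or "top" or "wrist"; returns a dict with "img" (384x512x3 uint8, blue, green, red), "range_z" (384x512 float32, m along the optical axis (not along the pixel's ray), 0 where there is no reading), "fx", "fy", "cx", "cy" (pixels), "k1" (the pictures are not rectified: a ray, as slopes to the right and down, at radius r is drawn at 1 + k1 r^2 times it, then the intrinsics apply), "rvec" (rotation vector, rad) and "tvec" (3), from world to camera coordinates, as OpenCV has them; the wrist camera has in their place "tool_from_camera" (4x4, takes a point from camera to tool coordinates, whose origin is the TCP and whose axes are the flange's). Camera axes: x right, y down, z forward; pixel columns grow to the right and rows downward; lengths in m; the calibration is good to about 2 mm. A picture is of the moment at which its call begins: read the wrist's pose just before it.
- bot.close_job(): hands the job in; it is judged then, once.
Trained networks look in a picture, given as the dict that the camera call returned (one of the last four; its "shot" number tells which), for a name from the list of things; names that differ only in an ending like _2 or _b are one class to them, and where a whole thing is asked for, a point or a joint stands for the part that bears it (a point fixed in the world has none). Each returns a list of dicts, best first, with "p" (0 to 1); they miss things now and then, are a little off and sometimes report something else, mostly with a low value. They report only what shows in the picture. A call takes as long as a camera call.
- bot.regions_of(picture, target): "pixels" (384x512 bool, what is visible of it) and "point" ([column, row] in pixels, amid what is visible of it).
- bot.spot_point(picture, target): "point" ([column, row] in pixels: a listed point, or the origin of a listed thing).
The state is a dict: "t": time; "joint_positions": joint angles; "dq": joint speeds; "joint_efforts": joint torques, N m; "ee_pos": TCP position; "orientation": TCP orientation; "wrist_force": force on the tool from outside, world axes, zero at the start; "ft_torque": the same for the moment, N m; "finger_gap": finger opening in m; "grasp_force": force on a finger pad.
Only numpy, scipy, OpenCV 4.12 (cv2) and the standard library are available. Lean on these libraries where they do the work, as an engineer would, in place of code of your own. Each camera call takes 0.05 s, during which the arm holds its last target. There are 200 camera calls.

## Working session

There is one attempt and no reset: what is moved stays moved. The work goes in short steps, Python scripts to look and compute and a shell command to move; the robot and the scene stay as the last step left them, time stands still between calls to the robot, and variables do not carry over. Pictures are saved under pics/ and viewed, at most 10 in all, crops included, and the job is handed in when it is done.

```bash
mkdir -p pics; cat > h.py <<'E'
import numpy as np, cv2
from rig import bot
from scipy.spatial.transform import Rotation as R
def cam(im, st=None):
    if "rvec" in im:
        Rm=cv2.Rodrigues(np.array(im["rvec"],float))[0]; t=np.array(im["tvec"],float).ravel()
        return Rm.T, -Rm.T@t
    T=np.array(im["tool_from_camera"]); Rt=R.from_euler('xyz',st["orientation"]).as_matrix()
    return Rt@T[:3,:3], Rt@T[:3,3]+np.array(st["ee_pos"])
def ray(im,p):
    d=np.array([(p[0]-im["cx"])/im["fx"],(p[1]-im["cy"])/im["fy"]]); u=d.copy()
    for _ in range(8): u=d/(1+im["k1"]*(u@u))
    return np.array([u[0],u[1],1.])
def atz(im,p,z,st=None):
    A,c=cam(im,st); d=A@ray(im,p); return c+d*(z-c[2])/d[2]
def dep(im,p,st=None):
    A,c=cam(im,st); x,y=int(round(p[0])),int(round(p[1])); w=im["range_z"][max(y-1,0):y+2,max(x-1,0):x+2]; w=w[w>0]
    return c+A@ray(im,p)*np.median(w) if len(w) else None
E
python3 - <<'E'
from h import *
np.set_printoptions(precision=4,suppress=True)
Z=dict(plinth=0,cam_axis=.088,panel_face=.12,wrench_grip=.088,lever_tab=.114,macaron_tray=0,display_cake=0,screwdriver=0,price_tag=.04)
s=bot.state();print(s)
for n in("scene","top"):
    im=bot.get_image(n); cv2.imwrite(f"pics/{n}.png",im["img"])
    for k,z in Z.items():
        for d in bot.spot_point(im,k)[:2]: print(n,k,round(d["p"],2),np.array(d["point"]).round(1),atz(im,d["point"],z),dep(im,d["point"]))
E
```

```text
{'t': 0.0, 'joint_positions': array([-1.267 ,  0.4238,  1.6307, -0.    ,  1.0886, -0.019 ]), 'dq': array([ 0.0013,  0.0005,  0.0009,  0.001 , -0.0013,  0.0014]), 'joint_efforts': array([  0.0029, -54.4619, -27.3664,   0.0644,   0.0226,  -0.0001]), 'ee_pos': array([ 0.1981, -0.5922,  0.2219]), 'orientation': array([-3.1401, -0.    ,  0.3228]), 'wrist_force': array([-0.4645,  0.2124,  0.3677]), 'ft_torque': array([ 0.0527, -0.0127,  0.0396]), 'grasp_force': 0.0, 'finger_gap': 0.0882051677909447}
scene plinth 0.96 [274.3 237.6] [0.6007 0.0407 0.    ] [0.6436 0.0418 0.0397]
scene cam_axis 0.59 [321.7 219.2] [0.6207 0.1613 0.088 ] [0.6372 0.1595 0.102 ]
scene panel_face 0.78 [345.9 205.7] [0.6026 0.221  0.12  ] [0.6044 0.2207 0.1215]
scene wrench_grip 0.91 [274.1 202. ] [0.5562 0.0375 0.088 ] [0.5681 0.0378 0.0974]
scene lever_tab 0.54 [299.6 202.1] [0.5862 0.1041 0.114 ] [0.5928 0.1038 0.1192]
scene macaron_tray 0.82 [114.4 213.9] [ 0.5254 -0.4318  0.    ] [ 0.5274 -0.4308  0.0017]
scene display_cake 0.79 [408.7 210. ] [0.4625 0.4312 0.    ] [0.5034 0.4169 0.0328]
scene screwdriver 0.89 
[... 412 characters left out ...]
0.6141 0.2077 0.12  ] [0.6187 0.2116 0.0895]
top wrench_grip 0.91 [238.4 186.7] [0.5557 0.028  0.088 ] [0.5545 0.0278 0.0991]
top wrench_grip 0.41 [184.3 168.4] [0.6189 0.2101 0.088 ] [0.6187 0.2099 0.0895]
top lever_tab 0.47 [218.4 175.1] [0.5919 0.0936 0.114 ] [0.5908 0.0932 0.1223]
top macaron_tray 0.97 [366.3 191.3] [ 0.5462 -0.4256  0.    ] [ 0.5441 -0.4203  0.0209]
top macaron_tray 0.75 [127.1 220.8] [0.4469 0.4221 0.    ] [0.4444 0.4071 0.0623]
top display_cake 0.81 [126.3 220.2] [0.449 0.425 0.   ] [0.4462 0.4086 0.0674]
top screwdriver 0.58 [141.7 168.2] [0.6338 0.3732 0.    ] [0.6323 0.3711 0.0098]
top price_tag 0.67 [273.5 157.7] [ 0.6617 -0.094   0.04  ] [ 0.6589 -0.093   0.0569]
```

View pics/top.png

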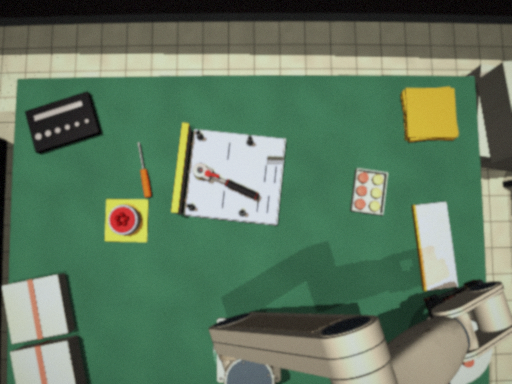

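View pics/scene.png

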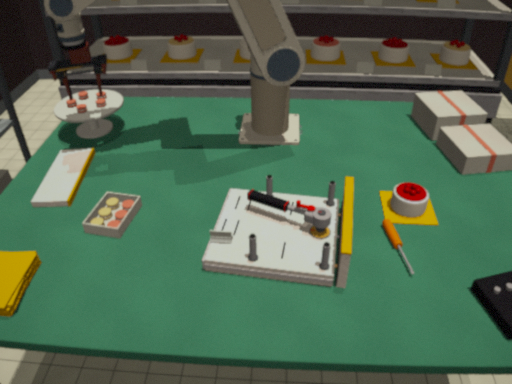

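```bash
python3 - <<'E'
from h import *
np.set_printoptions(precision=4,suppress=True)
im=bot.get_image("top"); A,c=cam(im)
# rectify depth -> points
ys,xs=np.mgrid[0:384,0:512]; 
uv=cv2.undistortPoints(np.stack([xs.ravel(),ys.ravel()],1).astype(np.float32)[:,None],np.array([[im["fx"],0,im["cx"]],[0,im["fy"],im["cy"]],[0,0,1.]]),np.array([im["k1"],0,0,0.]))[:,0]
z=im["range_z"].ravel(); P=(np.c_[uv,np.ones(len(uv))]*z[:,None])@A.T+c
m=(z>0)
deck=P[m&(P[:,2]>.033)&(P[:,2]<.047)&(abs(P[:,0]-.6)<.22)&(abs(P[:,1]-.04)<.2)]
print(len(deck),cv2.minAreaRect((deck[:,:2]*1000).astype(np.float32)),deck.min(0),deck.max(0))
top=P[m&(P[:,2]>.113)&(P[:,2]<.128)&(abs(P[:,0]-.6)<.22)&(P[:,1]>.18)&(P[:,1]<.3)]
print(len(top),cv2.minAreaRect((top[:,:2]*1000).astype(np.float32)))
pil=P[m&(P[:,2]>.104)&(P[:,2]<.118)&(abs(P[:,0]-.6)<.22)&(P[:,1]<.2)&(P[:,1]>-.1)]
print((pil*1000).round())
E
```

```text
6479 ((599.805419921875, 46.2080078125), (335.9829406738281, 299.7820129394531), 83.25111389160156) [ 0.4316 -0.1357  0.033 ] [0.7632 0.2306 0.047 ]
639 ((617.73876953125, 202.42987060546875), (64.19757080078125, 299.0085144042969), 83.94124603271484)
[[758. 199. 116.]
 [752. 196. 114.]
 [748. 195. 115.]
 [745. 196. 112.]
 [742. 196. 112.]
 [742. 169. 108.]
 [741. 165. 117.]
 [741. 162. 116.]
 [742. 159. 111.]
 [738. 166. 112.]
 [738. 162. 113.]
 [738. 159. 115.]
 [737. 155. 116.]
 [737. 197. 105.]
 [735. 169. 112.]
 [735. 165. 112.]
 [734. 162. 114.]
 [735. 159. 111.]
 [736. 156. 108.]
 [733. 169. 106.]
 [731. 165. 116.]
 [731. 162. 114.]
 [732. 159. 110.]
 [732. 156. 109.]
 [728. 165. 114.]
 [728. 162. 111.]
 [727. 158. 115.]
 [724. 199. 115.]
 [725.  -9. 107.]
 [723. -12. 115.]
 [724. -15. 109.]
 [719.  -5. 117.]
 [721.  -9. 110.]
 [719. -12. 118.]
 [720. -15. 112.]
 [721. -19. 109.]
 [718. 199. 113.]
 [716.  -5. 118.]
 [716.  -9. 116.]
 [716. -12. 118.]
 [717. -15. 112.]
 [716. -19. 113.]
 [716. 200. 106.]
 [714.  -5. 111.]
 [713.  -9. 114.]
 [713. -12. 114.]
 [713. -15. 114.]
 [
[... 3042 characters left out ...]
500. 187. 116.]
 [497. 198. 105.]
 [496. 194. 115.]
 [496. 190. 116.]
 [496. 187. 117.]
 [497. 184. 113.]
 [493. 194. 115.]
 [493. 190. 114.]
 [494. 184. 110.]
 [490. 198. 109.]
 [490. 195. 107.]
 [490. 191. 111.]
 [490. 188. 109.]
 [490. 184. 116.]
 [487. 194. 111.]
 [487. 191. 112.]
 [487. 187. 111.]
 [487. 184. 112.]
 [479.  23. 113.]
 [479.  19. 116.]
 [479.  16. 115.]
 [479.  13. 111.]
 [476.  23. 115.]
 [476.  19. 117.]
 [476.  16. 116.]
 [476.  13. 108.]
 [476.  10. 105.]
 [473.  23. 111.]
 [473.  19. 113.]
 [472.  16. 116.]
 [472.  13. 114.]
 [473.  10. 111.]
 [469.  23. 112.]
 [469.  19. 117.]
 [469.  16. 111.]
 [470.  10. 104.]
 [466.  19. 112.]
 [466.  16. 112.]
 [466.  13. 109.]]
```

The top view shows the deck at about yaw −0.118 rad. The cam axis is near (0.612, 0.159) at px (199, 171), and the grip is near (0.556, 0.03) at px (238, 187), so ratchet ≈ −0.3. The red tab is near px (218, 175) on the +x (anticlockwise) side. The scene view agrees. The price tag sits clear, outside the swing. I'll move above the wrench now.

```bash
python3 -m inch '[[[37,-31,-2],[0,0,0]],[[37,-31,-3],[0,0,0]],[[37,-31,-3],[0,0,0]],[[37,-31,-3],[0,0,0]],[[37,-31,-3],[0,0,0]],[[37,-31,-3],[0,0,0]],[[37,-31,-3],[0,0,0]],[[37,-31,-3],[0,0,0]],[[37,-31,-3],[0,0,0]],[[37,-31,-3],[0,0,0]]]' 1
python3 -m inch '[[[37,-31,-3],[0,0,0]],[[37,-31,-3],[0,0,0]],[[37,-31,-3],[0,0,0]],[[37,-31,-3],[0,0,0]],[[37,-31,-3],[0,0,0]],[[37,-31,-3],[0,0,0]]]'
python3 -m inch '[[[0,0,0],[0,0,-8]],[[0,0,0],[0,0,-8]],[[0,0,0],[0,0,-8]],[[0,0,0],[0,0,-8]],[[0,0,0],[0,0,-8]],[[0,0,0],[0,0,-8]],[[0,0,0],[0,0,0]],[[0,0,0],[0,0,0]]]'
cat > look.py <<'E'
from h import *
import sys
np.set_printoptions(precision=4,suppress=True)
s=bot.state(); im=bot.get_image("wrist"); cv2.imwrite(f"pics/{sys.argv[1]}.png",im["img"])
print(s["ee_pos"],s["orientation"])
for k,z in dict(cam_axis=.088,wrench_grip=.088,lever_tab=.114).items():
    for d in bot.spot_point(im,k)[:2]: print(k,round(d["p"],2),np.array(d["point"]).round(1),atz(im,d["point"],z,s),dep(im,d["point"],s))
for d in bot.regions_of(im,"lever_tab")[:1]:
    ys,xs=np.nonzero(d["pixels"]); P=[dep(im,(x,y),s) for x,y in zip(xs,ys)]; P=np.array([p for p in P if p is not None])
    Q=P[P[:,2]>.117]; print("tabtop",len(P),len(Q),Q.mean(0) if len(Q) else P[:,2].max())
E
python3 look.py w1
```

```text
t: 2.05
ee_pos: [0.4517, -0.1796, 0.2522]
orientation: [3.141, -0.001, 0.323]
wrist_force: [1.1, -0.9, 0.3]
finger_gap: 0.0116
grasp_force: 0.0
t: 2.65
ee_pos: [0.6031, 0.0675, 0.27]
orientation: [3.141, -0.0, 0.323]
wrist_force: [0.6, -0.8, 0.3]
finger_gap: 0.0005
grasp_force: 0.0
t: 3.45
ee_pos: [0.6024, 0.0655, 0.2697]
orientation: [-3.142, 0.0, 1.157]
wrist_force: [0.2, 0.3, 0.0]
finger_gap: 0.0005
grasp_force: 0.0
[0.6024 0.0655 0.2697] [-3.1416  0.      1.1568]
cam_axis 0.77 [228.7 105. ] [0.6087 0.1589 0.088 ] [0.6098 0.1573 0.1064]
wrench_grip 0.78 [232.3 214.1] [0.5547 0.0325 0.088 ] [0.5573 0.0358 0.0997]
lever_tab 0.94 [233.  159.1] [0.5894 0.1004 0.114 ] [0.5906 0.1012 0.1228]
lever_tab 0.19 [230.5 215. ] [0.5579 0.0396 0.114 ] [0.5546 0.0356 0.0995]
tabtop 550 84 [0.5913 0.1016 0.1217]
```

View pics/w1.png

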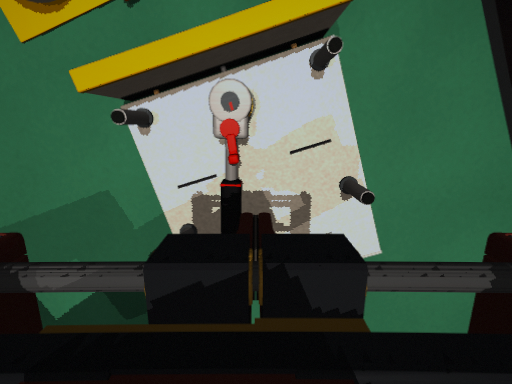

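The wrist view shows the head at (230, 102), the red tab at (234, 158) right of the handle line, and the grip at about (231, 205). All agree with the geometry. I'll lower beside the tab on its +y side.

```bash
python3 -m inch '[[[28,11,20],[0,0,0]],[[0,0,45],[0,0,0]],[[0,0,45],[0,0,0]],[[0,0,40],[0,0,0]],[[0,0,11],[0,0,0]],[[0,0,0],[0,0,0]]]'
python3 -m inch '[[[0,-6,0],[0,0,0]],[[0,-6,0],[0,0,0]],[[0,-3,0],[0,0,0]],[[0,0,0],[0,0,0]]]'
python3 -m inch '[[[0,-4,0],[0,0,0]],[[0,-4,0],[0,0,0]],[[0,0,0],[0,0,0]]]'
```

```text
t: 4.3
ee_pos: [0.6226, 0.0866, 0.1072]
orientation: [-3.139, 0.002, 1.16]
wrist_force: [0.4, -0.0, 1.0]
finger_gap: 0.0007
grasp_force: 0.0
t: 4.7
ee_pos: [0.61, 0.0931, 0.1101]
orientation: [3.14, -0.001, 1.161]
wrist_force: [0.4, 0.1, 0.9]
finger_gap: 0.0006
grasp_force: 0.0
t: 5.0
ee_pos: [0.6022, 0.0961, 0.1089]
orientation: [3.141, -0.0, 1.161]
wrist_force: [0.2, 0.6, 0.5]
finger_gap: 0.0004
grasp_force: 0.0
```

```bash
python3 -m inch '[[[0,-3,0],[0,0,0]],[[0,-3,0],[0,0,0]],[[0,0,0],[0,0,0]]]'
python3 -m inch '[[[0,-3,0],[0,0,0]],[[0,0,0],[0,0,0]]]'
python3 -m inch '[[[0,-3,0],[0,0,0]],[[0,0,0],[0,0,0]]]'
python3 look.py w2
```

```text
t: 5.3
ee_pos: [0.5969, 0.0983, 0.1087]
orientation: [3.142, 0.0, 1.161]
wrist_force: [1.4, -1.3, 0.4]
finger_gap: 0.0007
grasp_force: 0.6
t: 5.5
ee_pos: [0.5943, 0.0995, 0.1087]
orientation: [3.141, -0.0, 1.16]
wrist_force: [0.5, -2.1, -0.1]
finger_gap: 0.0007
grasp_force: 1.4
t: 5.7
ee_pos: [0.5913, 0.1009, 0.1086]
orientation: [-3.141, -0.0, 1.16]
wrist_force: [1.6, -1.6, 0.2]
finger_gap: 0.0004
grasp_force: 1.1
[0.5913 0.1009 0.1086] [-3.1413 -0.0001  1.1604]
cam_axis 0.83 [247.5 130. ] [0.6119 0.161  0.088 ] [0.6126 0.1613 0.1062]
wrench_grip 0.32 [245.6 129. ] [0.6111 0.1621 0.088 ] [0.6118 0.1622 0.1069]
lever_tab 0.79 [223.4 240.4] [0.5724 0.1067 0.114 ] [0.5973 0.1373 0.1983]
tabtop 1728 77 [0.578  0.1133 0.1196]
```

View pics/w2.png

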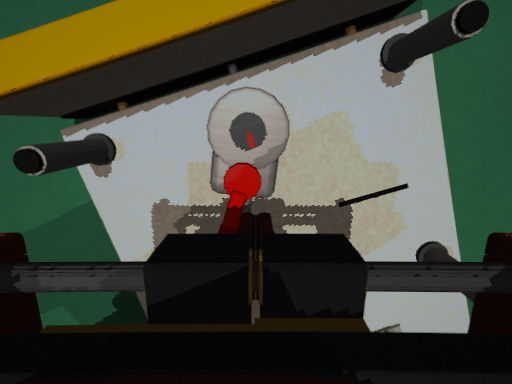

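The tab has moved left of the handle line: pin (242, 181), lever to (228, 232). It looks almost over. I'll push a little more to seat it.

```bash
python3 -m inch '[[[0,-3,0],[0,0,0]],[[0,0,0],[0,0,0]]]'
python3 -m inch '[[[0,-3,0],[0,0,0]],[[0,0,0],[0,0,0]]]'
python3 -m inch '[[[0,-3,0],[0,0,0]],[[0,0,0],[0,0,0]]]'
```

```text
t: 6.15
ee_pos: [0.5886, 0.1022, 0.1087]
orientation: [-3.141, -0.0, 1.16]
wrist_force: [1.4, -1.1, -0.2]
finger_gap: 0.0004
grasp_force: 1.0
t: 6.35
ee_pos: [0.5856, 0.1034, 0.1087]
orientation: [-3.141, -0.0, 1.161]
wrist_force: [2.5, -0.1, 1.1]
finger_gap: 0.0004
grasp_force: 0.9
t: 6.55
ee_pos: [0.5838, 0.1044, 0.1089]
orientation: [3.14, -0.001, 1.161]
wrist_force: [5.2, -1.0, -1.4]
finger_gap: 0.0004
grasp_force: 2.3
```

```bash
python3 -m inch '[[[0,-2,0],[0,0,0]],[[0,0,0],[0,0,0]]]'
python3 -m inch '[[[0,12,0],[0,0,0]],[[0,12,-5],[0,0,0]],[[-20,0,-40],[0,0,0]],[[-20,0,-40],[0,0,0]],[[-20,0,-40],[0,0,0]],[[-20,0,-10],[0,0,0]],[[0,0,0],[0,0,0]],[[0,0,0],[0,0,0]]]' -1
python3 look.py w3
```

```text
t: 6.75
ee_pos: [0.5835, 0.1047, 0.1092]
orientation: [3.137, -0.001, 1.161]
wrist_force: [9.3, -5.8, -3.8]
finger_gap: 0.0004
grasp_force: 4.7
t: 7.55
ee_pos: [0.5714, 0.0221, 0.2436]
orientation: [-3.141, -0.0, 1.159]
wrist_force: [0.4, -0.0, 0.4]
finger_gap: 0.0609
grasp_force: 0.0
[0.5714 0.0221 0.2436] [-3.1409 -0.0002  1.1594]
cam_axis 0.69 [237.5  49.2] [0.6111 0.1601 0.088 ] [0.6104 0.1557 0.1066]
wrench_grip 0.76 [207.7 174.2] [0.5236 0.0527 0.088 ] [0.5264 0.0539 0.0999]
lever_tab 0.65 [213.5 108.4] [0.5651 0.1141 0.114 ] [0.5661 0.1132 0.1228]
tabtop 804 127 [0.5692 0.1143 0.1217]
```

View pics/w3.png

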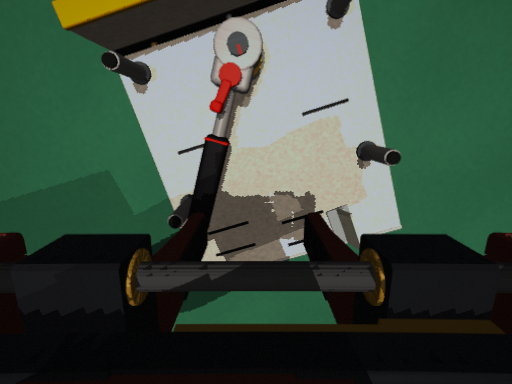

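The wrench now stands on the clockwise pillar, with the grip at px (208, 174) and ratchet ≈ −0.56. The red tab at (216, 105) is clearly left of the handle, about 5 mm to the clockwise side, so the lever is flipped. Next I'll straddle the grip.

```bash
python3 -m inch '[[[0,0,0],[0,0,7.6]],[[0,0,0],[0,0,7.6]],[[-4,-28,0],[0,0,0]],[[-4,-28,0],[0,0,0]],[[0,0,45],[0,0,0]],[[0,0,45],[0,0,0]],[[0,0,0],[0,0,0]]]' -1
python3 look.py w4
```

```text
t: 8.5
ee_pos: [0.5185, 0.0512, 0.1486]
orientation: [-3.133, 0.008, 0.896]
wrist_force: [-0.3, 0.5, -0.6]
finger_gap: 0.0875
grasp_force: 0.0
[0.5185 0.0512 0.1486] [-3.1335  0.0075  0.8963]
cam_axis 0.89 [260.9   9.4] [0.6111 0.1626 0.088 ] [0.607  0.1578 0.1066]
wrench_grip 0.79 [259.8 200.1] [0.523  0.0528 0.088 ] [0.5251 0.0555 0.0996]
lever_tab 0.69 [254.  105.5] [0.5663 0.114  0.114 ] [0.5662 0.1136 0.1224]
tabtop 1626 265 [0.5685 0.1146 0.1219]
```

```bash
python3 -m inch '[[[0,2,40],[0,0,0]],[[0,0,36],[0,0,0]],[[0,0,0],[0,0,0]]]'
python3 -m inch '[[[0,0,0],[0,0,0]],[[0,0,0],[0,0,0]],[[0,0,0],[0,0,0]],[[0,0,0],[0,0,0]],[[0,0,0],[0,0,0]]]' 0.27 10
```

```text
t: 9.05
ee_pos: [0.5227, 0.0495, 0.0758]
orientation: [-3.138, 0.003, 0.895]
wrist_force: [-1.0, -0.2, 0.4]
finger_gap: 0.0879
grasp_force: 0.0
t: 9.55
ee_pos: [0.5249, 0.0498, 0.0785]
orientation: [3.141, -0.001, 0.895]
wrist_force: [-0.6, 0.5, -0.9]
finger_gap: 0.0513
grasp_force: 0.0
```

```bash
python3 -m inch '[[[0,0,0],[0,0,0]],[[0,0,0],[0,0,0]],[[0.8,14.6,0],[0,0,-6]],[[0.8,14.6,0],[0,0,-6]],[[0.8,14.6,0],[0,0,-6]],[[0.8,14.6,0],[0,0,-6]],[[0,0,0],[0,0,0]]]'
python3 -m inch '[[[0.8,14.6,0],[0,0,-6]],[[0.8,14.6,0],[0,0,-6]],[[0.8,14.6,0],[0,0,-6]],[[0.8,14.6,0],[0,0,-6]],[[0,0,0],[0,0,0]],[[0,0,0],[0,0,0]]]'
```

```text
t: 10.25
ee_pos: [0.5779, 0.0233, 0.0777]
orientation: [3.14, -0.0, 1.314]
wrist_force: [-0.8, 0.1, 0.3]
finger_gap: 0.0319
grasp_force: 0.0
t: 10.85
ee_pos: [0.6334, 0.0213, 0.0774]
orientation: [-3.141, -0.0, 1.729]
wrist_force: [-0.2, -0.1, 0.1]
finger_gap: 0.0323
grasp_force: 0.0
```

```bash
python3 -m inch '[[[0.6,12.2,0],[0,0,-5]],[[0.6,12.2,0],[0,0,-5]],[[0.4,9.8,0],[0,0,-4]],[[0,0,0],[0,0,0]]]'
python3 -m inch '[[[0,4,0],[0,0,0]],[[0,0,0],[0,0,0]]]'
python3 look.py w5
```

```text
t: 11.25
ee_pos: [0.6669, 0.0312, 0.0776]
orientation: [3.142, -0.0, 1.975]
wrist_force: [-0.3, -0.7, -0.2]
finger_gap: 0.0324
grasp_force: 0.0
t: 11.45
ee_pos: [0.6701, 0.0325, 0.0776]
orientation: [-3.141, -0.0, 1.975]
wrist_force: [-1.2, 0.5, 0.1]
finger_gap: 0.0321
grasp_force: 0.1
[0.6701 0.0325 0.0776] [-3.1409 -0.0003  1.975 ]
wrench_grip 0.59 [249.7 239.3] [0.6689 0.032  0.088 ] [0.6671 0.0369 0.0996]
lever_tab 0.89 [234.6  99.1] [0.6334 0.1008 0.114 ] [0.6342 0.1004 0.1225]
tabtop 4015 744 [0.6336 0.1005 0.1219]
```

View pics/w5.png

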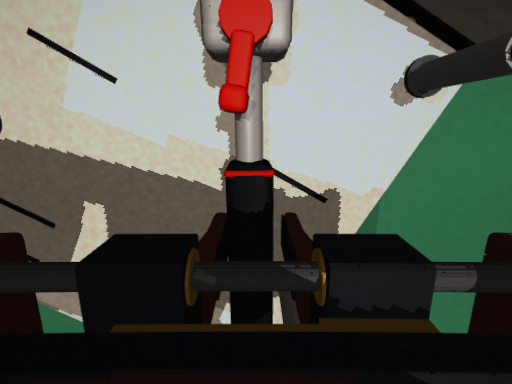

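The handle is at the anticlockwise pillar (ratchet ≈ 0.54), with the tab at (233, 98) still on the clockwise side of the handle. First drive stroke, clockwise.

```bash
python3 -m inch '[[[0.8,-14.6,0],[0,0,6]],[[0.8,-14.6,0],[0,0,6]],[[0.8,-14.6,0],[0,0,6]],[[0.8,-14.6,0],[0,0,6]],[[0.8,-14.6,0],[0,0,6]],[[0,0,0],[0,0,0]]]'
python3 -m inch '[[[0.8,-14.6,0],[0,0,6]],[[0.8,-14.6,0],[0,0,6]],[[0.8,-14.6,0],[0,0,6]],[[0.8,-14.6,0],[0,0,6]],[[0.8,-14.6,0],[0,0,6]],[[0,0,0],[0,0,0]]]'
python3 -m inch '[[[0,-2,0],[0,0,0]],[[0,0,0],[0,0,0]]]'
```

```text
t: 12.3
ee_pos: [0.5981, 0.022, 0.0779]
orientation: [-3.141, 0.0, 1.452]
wrist_force: [0.4, 0.6, 0.2]
finger_gap: 0.0319
grasp_force: 0.2
t: 12.9
ee_pos: [0.5316, 0.0496, 0.0778]
orientation: [-3.141, 0.0, 0.932]
wrist_force: [-0.3, -1.2, 0.9]
finger_gap: 0.032
grasp_force: 0.3
t: 13.1
ee_pos: [0.5316, 0.0502, 0.0779]
orientation: [3.141, -0.001, 0.933]
wrist_force: [-0.5, -1.4, 1.0]
finger_gap: 0.032
grasp_force: 0.7
```

```bash
python3 -m inch '[[[0.8,14.6,0],[0,0,-6]],[[0.8,14.6,0],[0,0,-6]],[[0.8,14.6,0],[0,0,-6]],[[0.8,14.6,0],[0,0,-6]],[[0.8,14.6,0],[0,0,-6]]]'
python3 -m inch '[[[0.8,14.6,0],[0,0,-6]],[[0.8,14.6,0],[0,0,-6]],[[0.8,14.6,0],[0,0,-6]],[[0.8,14.6,0],[0,0,-6]],[[0.8,14.6,0],[0,0,-6]],[[0,2,0],[0,0,0]],[[0,0,0],[0,0,0]]]'
python3 -m inch '[[[0.8,-14.6,0],[0,0,6]],[[0.8,-14.6,0],[0,0,6]],[[0.8,-14.6,0],[0,0,6]],[[0.8,-14.6,0],[0,0,6]]]'
python3 -m inch '[[[0.4,-9.8,0],[0,0,4]],[[0.4,-9.8,0],[0,0,4]]]'
python3 -m inch '[[[0.4,-9.8,0],[0,0,4]],[[0.4,-9.8,0],[0,0,4]]]'
python3 -m inch '[[[0.4,-9.8,0],[0,0,4]],[[0.4,-9.8,0],[0,0,4]]]'
python3 -m inch '[[[0.4,-9.8,0],[0,0,4]],[[0.4,-9.8,0],[0,0,4]]]'
```

```text
t: 13.6
ee_pos: [0.5981, 0.0234, 0.0774]
orientation: [-3.14, -0.0, 1.46]
wrist_force: [-1.9, 0.9, 0.1]
finger_gap: 0.0322
grasp_force: 0.6
t: 14.3
ee_pos: [0.6712, 0.0351, 0.0773]
orientation: [-3.141, -0.0, 1.976]
wrist_force: [-0.1, 0.5, 0.4]
finger_gap: 0.0318
grasp_force: 0.0
t: 14.7
ee_pos: [0.614, 0.0231, 0.0779]
orientation: [3.14, 0.0, 1.552]
wrist_force: [3.0, -1.0, -3.4]
finger_gap: 0.0321
grasp_force: 1.7
t: 14.9
ee_pos: [0.5946, 0.0248, 0.078]
orientation: [3.139, 0.0, 1.414]
wrist_force: [3.2, -1.7, -2.2]
finger_gap: 0.032
grasp_force: 1.7
t: 15.1
ee_pos: [0.5756, 0.0292, 0.0781]
orientation: [3.14, 0.0, 1.274]
wrist_force: [3.7, -3.0, -1.6]
finger_gap: 0.0318
grasp_force: 1.7
t: 15.3
ee_pos: [0.5571, 0.0363, 0.078]
orientation: [3.14, -0.0, 1.135]
wrist_force: [2.2, -3.7, 0.2]
finger_gap: 0.0321
grasp_force: 1.7
t: 15.5
ee_pos: [0.5398, 0.0458, 0.078]
orientation: [3.14, -0.0, 0.995]
wrist_force: [1.6, -4.1, 0.7]
finger_gap: 0.0322
grasp_force: 1.7
```

```bash
python3 -m inch '[[[0.8,14.6,0],[0,0,-6]],[[0.8,14.6,0],[0,0,-6]],[[0.8,14.6,0],[0,0,-6]],[[0.8,14.6,0],[0,0,-6]],[[0.8,14.6,0],[0,0,-6]],[[0.8,14.6,0],[0,0,-6]],[[0.8,14.6,0],[0,0,-6]],[[0.8,14.6,0],[0,0,-6]],[[0.8,14.6,0],[0,0,-6]],[[0.2,4.9,0],[0,0,-2]]]'
python3 -m inch '[[[0.2,-4.9,0],[0,0,2]],[[0.4,-9.8,0],[0,0,4]],[[0.4,-9.8,0],[0,0,4]]]'
python3 -m inch '[[[0.4,-9.8,0],[0,0,4]],[[0.2,-4.9,0],[0,0,2]]]'
python3 -m inch '[[[0.4,-9.8,0],[0,0,4]],[[0.2,-4.9,0],[0,0,2]]]'
```

```text
t: 16.5
ee_pos: [0.671, 0.0362, 0.0776]
orientation: [-3.141, -0.0, 1.979]
wrist_force: [-1.6, 0.4, 1.0]
finger_gap: 0.0318
grasp_force: 0.6
t: 16.8
ee_pos: [0.6472, 0.0283, 0.0777]
orientation: [3.141, 0.0, 1.798]
wrist_force: [2.1, -0.6, 0.1]
finger_gap: 0.0321
grasp_force: 0.8
t: 17.0
ee_pos: [0.6324, 0.0257, 0.0779]
orientation: [3.141, 0.0, 1.694]
wrist_force: [3.5, -0.7, -1.5]
finger_gap: 0.0319
grasp_force: 1.4
t: 17.2
ee_pos: [0.6182, 0.0247, 0.078]
orientation: [3.14, 0.0, 1.589]
wrist_force: [3.3, -1.5, -2.0]
finger_gap: 0.032
grasp_force: 1.6
```

Driving already at about 3.5 N, so I'll continue in small steps.

```bash
python3 -m inch '[[[0.2,-4.9,0],[0,0,2]],[[0.2,-4.9,0],[0,0,2]]]'
python3 -m inch '[[[0.2,-4.9,0],[0,0,2]],[[0.2,-4.9,0],[0,0,2]]]'
```

```text
t: 17.4
ee_pos: [0.6089, 0.025, 0.0781]
orientation: [3.139, 0.0, 1.52]
wrist_force: [2.9, -1.9, -1.1]
finger_gap: 0.0319
grasp_force: 1.7
t: 17.6
ee_pos: [0.5992, 0.026, 0.0781]
orientation: [3.139, 0.0, 1.45]
wrist_force: [3.0, -1.7, -0.6]
finger_gap: 0.0318
grasp_force: 1.7
```

```bash
python3 -m inch '[[[0.2,-4.9,0],[0,0,2]],[[0.2,-4.9,0],[0,0,2]]]'
```

```text
t: 17.8
ee_pos: [0.5895, 0.0276, 0.0781]
orientation: [3.139, 0.0, 1.381]
wrist_force: [2.6, -2.4, -0.5]
finger_gap: 0.0319
grasp_force: 1.7
```

```bash
python3 -m inch '[[[0.2,-4.9,0],[0,0,2]],[[0.2,-4.9,0],[0,0,2]]]'
```

```text
t: 18.0
ee_pos: [0.5799, 0.03, 0.0781]
orientation: [3.139, 0.0, 1.311]
wrist_force: [3.4, -3.2, -0.1]
finger_gap: 0.0321
grasp_force: 1.7
```

```bash
python3 -m inch '[[[0.2,-4.9,0],[0,0,2]],[[0.2,-4.9,0],[0,0,2]]]'
```

```text
t: 18.2
ee_pos: [0.5705, 0.033, 0.0781]
orientation: [3.139, 0.0, 1.241]
wrist_force: [1.7, -4.1, -1.0]
finger_gap: 0.032
grasp_force: 2.0
```

```bash
python3 -m inch '[[[0.2,-4.9,0],[0,0,2]]]'
```

```text
t: 18.3
ee_pos: [0.566, 0.0347, 0.0781]
orientation: [3.139, 0.0, 1.206]
wrist_force: [3.4, -5.4, -0.9]
finger_gap: 0.0319
grasp_force: 2.3
```

The force is rising, which suggests the cam has gone firm. On to about 8 N.

```bash
python3 -m inch '[[[0.2,-4.9,0],[0,0,2]]]'
```

```text
t: 18.4
ee_pos: [0.5616, 0.0365, 0.0781]
orientation: [3.139, 0.0, 1.171]
wrist_force: [3.0, -6.1, -0.7]
finger_gap: 0.0321
grasp_force: 2.6
```

```bash
python3 -m inch '[[[0.2,-4.9,0],[0,0,2]]]'
```

```text
t: 18.5
ee_pos: [0.5572, 0.0385, 0.0781]
orientation: [3.139, 0.0, 1.136]
wrist_force: [2.5, -6.3, -0.6]
finger_gap: 0.0321
grasp_force: 2.9
```

```bash
python3 -m inch '[[[0,0,0],[0,0,0]]]'
```

```text
t: 18.6
ee_pos: [0.5566, 0.0388, 0.0781]
orientation: [3.14, 0.0, 1.137]
wrist_force: [2.2, -3.1, 0.1]
finger_gap: 0.0319
grasp_force: 1.5
```

```bash
python3 -m inch '[[[0.1,-4.9,0],[0,0,2]]]'
```

```text
t: 18.7
ee_pos: [0.5533, 0.0407, 0.0781]
orientation: [3.139, -0.0, 1.103]
wrist_force: [4.9, -5.5, -0.3]
finger_gap: 0.0319
grasp_force: 3.1
```

```bash
python3 -m inch '[[[0.1,-4.9,0],[0,0,2]]]'
```

```text
t: 18.8
ee_pos: [0.5489, 0.043, 0.0781]
orientation: [3.139, -0.001, 1.067]
wrist_force: [3.8, -6.6, -0.6]
finger_gap: 0.0323
grasp_force: 3.4
```

```bash
python3 - <<'E'
from h import *
s=bot.state(); y=R.from_euler('xyz',s["orientation"]).as_matrix()[:,1]
print(s["wrist_force"]@y, s["wrist_force"],s["ft_torque"],s["grasp_force"],s["ee_pos"])
im=bot.get_image("wrist"); 
for _ in range(3):
    s=bot.state(); print(s["t"],s["wrist_force"]@y,s["grasp_force"]); im=bot.get_image("wrist")
E
```

```text
6.515170453037179 [ 3.82680235 -6.55988628 -0.63672193] [-1.12669084 -0.76044905  0.00203311] 3.4081732481718063 [0.54894592 0.04301046 0.0781369 ]
18.85 4.553702387845555 2.181936800479889
18.9 4.454948893973904 2.085774466395378
18.95 3.7916313340582986 2.085748314857483
```

```bash
python3 -m inch '[[[0.1,-4.9,0],[0,0,2]]]'
```

```text
t: 19.1
ee_pos: [0.5451, 0.0453, 0.0782]
orientation: [3.138, -0.001, 1.033]
wrist_force: [4.4, -6.2, -0.7]
finger_gap: 0.0315
grasp_force: 3.7
```

```bash
python3 -m inch '[[[0.1,-3.7,0],[0,0,1.5]]]'
```

```text
t: 19.2
ee_pos: [0.5416, 0.0473, 0.0782]
orientation: [3.138, -0.001, 1.006]
wrist_force: [5.1, -7.2, -1.8]
finger_gap: 0.0323
grasp_force: 4.0
```

```bash
python3 - <<'E'
from h import *
s=bot.state(); y=R.from_euler('xyz',s["orientation"]).as_matrix()[:,1]
for _ in range(3):
    s=bot.state(); print(s["t"],s["wrist_force"]@y,s["grasp_force"],s["ee_pos"],s["orientation"][2]); im=bot.get_image("wrist")
E
```

```text
19.2 8.11836232353723 3.9558514952659607 [0.54164345 0.04731319 0.07815599] 1.0064643471529962
19.25 6.279502775485506 2.8426475822925568 [0.54115845 0.04757387 0.07814635] 1.0052391813802604
19.3 6.132508119526113 2.645300030708313 [0.54114355 0.04753207 0.07814428] 1.0070438613977517
```

About 8 N reached, and it stayed firm. Ease off along the arc, then open and lift clear.

```bash
python3 -m inch '[[[0.2,4.9,0],[0,0,-2]],[[0.2,4.9,0],[0,0,-2]],[[0.2,4.9,0],[0,0,-2]],[[0.2,4.9,0],[0,0,-2]],[[0.2,4.9,0],[0,0,-2]],[[0.2,4.9,0],[0,0,-2]],[[0,0,0],[0,0,0]]]'
python3 -m inch '[[[0,0,0],[0,0,0]],[[0,0,0],[0,0,0]],[[0,0,0],[0,0,0]],[[0,0,0],[0,0,0]],[[0,0,0],[0,0,0]],[[0,0,0],[0,0,0]]]' -1
python3 -m inch '[[[0,0,-40],[0,0,0]],[[0,0,-40],[0,0,0]],[[0,0,-45],[0,0,0]],[[-20,0,-45],[0,0,0]],[[0,0,0],[0,0,0]],[[0,0,0],[0,0,0]]]'
python3 look.py w6
python3 - <<'E'
from h import *
im=bot.get_image("top"); cv2.imwrite("pics/t2.png",cv2.resize(im["img"][100:250,100:400],None,fx=2.6,fy=2.6))
E
```

```text
t: 20.05
ee_pos: [0.568, 0.0356, 0.0779]
orientation: [3.14, -0.0, 1.217]
wrist_force: [3.1, -2.2, -0.4]
finger_gap: 0.0318
grasp_force: 1.8
t: 20.65
ee_pos: [0.567, 0.0362, 0.0776]
orientation: [-3.141, 0.0, 1.218]
wrist_force: [-0.2, 0.0, -0.5]
finger_gap: 0.077
grasp_force: 0.0
t: 21.25
ee_pos: [0.5606, 0.0171, 0.2487]
orientation: [3.139, -0.001, 1.217]
wrist_force: [-0.2, 0.7, -1.1]
finger_gap: 0.0877
grasp_force: 0.0
[0.5606 0.0171 0.2487] [ 3.1394 -0.0009  1.2174]
cam_axis 0.86 [253.2  40. ] [0.6118 0.1608 0.088 ] [0.6102 0.1563 0.1064]
cam_axis 0.69 [343.9 225.1] [ 0.6453 -0.0743  0.088 ] [0.6106 0.0138 0.2707]
wrench_grip 0.87 [266.6 168.5] [0.5789 0.0264 0.088 ] [0.5791 0.0285 0.1   ]
lever_tab 0.74 [257.  101.6] [0.5934 0.0997 0.114 ] [0.5932 0.0992 0.1224]
lever_tab 0.64 [250.9  41.6] [0.607  0.1539 0.114 ] [0.6075 0.1556 0.1071]
tabtop 640 103 [0.5928 0.1001 0.1221]
```

View pics/w6.png

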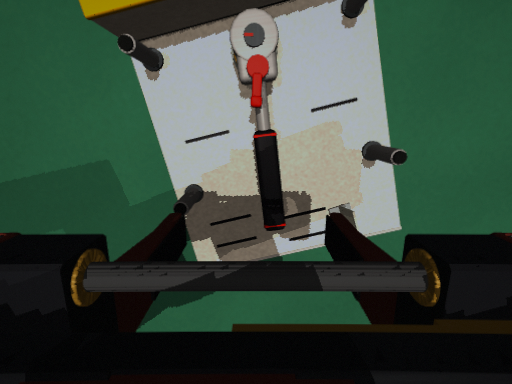

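The wrist view shows the wrench standing free, with the tab at (257, 100) on the clockwise side of the handle. The cam mark at (249, 34) points left, a turn of roughly 100° from before. I'll check the mark numerically.

```bash
python3 - <<'E'
import cv2,numpy as np
for n,yaw,(u,v),r in(("w1",1.157,(230,102),11),("w2",1.160,(248,132),22),("w3",1.159,(238,47),13),("w6",1.217,(254,35),13)):
    h=cv2.imread(f"pics/{n}.png").astype(int)
    m=(h[:,:,2]>h[:,:,1]+50)&(h[:,:,2]>h[:,:,0]+50); yy,xx=np.nonzero(m); k=(xx-u)**2+(yy-v)**2<r*r; p=np.c_[xx,yy][k].astype(float)
    d=(h.max(2)<120); yd,xd=np.nonzero(d); kd=(xd-u)**2+(yd-v)**2<(r+4)**2; hub=np.array([xd[kd].mean(),yd[kd].mean()])
    c=p.mean(0); w,V=np.linalg.eigh(np.cov(p.T)); a=V[:,1]; a=a*np.sign(a@(c-hub))
    # image angle clockwise (x right,y down) minus yaw => clockwise world angle
    print(n,len(p),c.round(1),hub.round(1),"cw angle",round(np.arctan2(a[1],a[0])-yaw,3),round(np.arctan2(*(c-hub)[::-1])-yaw,3))
E
```

```text
w1 28 [230.8 105.7] [229.4 100.6] cw angle 0.125 0.143
w2 86 [250.1 139.8] [247.3 130.1] cw angle 0.133 0.134
w3 35 [238.9  48.7] [237.2  43. ] cw angle 0.145 0.116
w6 29 [247.8  33.9] [254.2  35. ] cw angle -4.303 -4.184
```

View pics/t2.png

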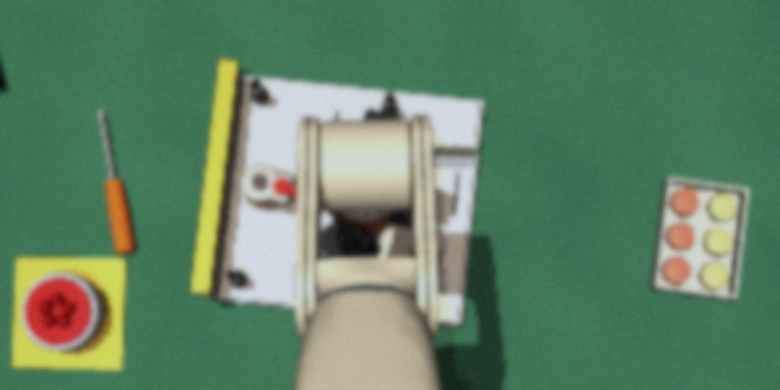

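The mark has turned about 1.85 ± 0.1 rad, which matches the firm stop at 1.80. The top view shows the cake, macarons and screwdriver undisturbed.

```bash
python3 -c "
from rig import bot
print(bot.close_job())"
```

```text
the job is handed in; nothing more can be done
None
```

The job is handed in, with no verdict returned: the lever is flipped, the free-wheel swing went to the far pillar, the cam turned to about 1.8 rad and stood firm at an 8 N pull, the wrench is released, and the cake, macarons and screwdriver look unmoved (price tag not re-measured).

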